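# Set a mounted grinding wheel on the balancing stand

## Robot

A 6-joint arm with a two-finger parallel gripper is mounted at the origin on the work surface. World frame = base frame: x ahead of the robot, y to its left, z up, the work surface at z = 0. Lengths are in m, angles in rad, forces in N, time in s.
With the tool pointing down it reaches from about 0.35 to 0.775 m from the base axis. Payload 5.5 kg.
Tool frame: the origin (TCP) lies at the very end of the fingers, on their centre line; the grasp point (between the pads) lies 19 mm behind it; z points along the fingers, y is the line along which they close (so a half turn about z gives the same grasp; the last joint's range is limited). The gripper opens to 85 mm and grips with 20 to 120 N. Pads are 22 mm wide; open, the fingers measure 114 mm over their backs; the gripper's body (76 mm by 85 mm) begins 54 mm behind the grasp point. The pads swing forward as they close: fully open they stand 13 mm farther back than shut.
Start: joints at [1.121, 0.313, 0.046, 1.304, 0, 1.431], TCP at [0.175, 0.548, 0.231] pointing down, gripper open.
Joint ranges: [-2.76, 2.76], [-0.86, 1.69], [-1.03, 1.26], [-2.2, 2.34], [-1.47, 1.5], [-3.14, 3.14]. Speed limits (rad/s): [2.57, 2.57, 3.14, 3.14, 3.14, 3.14].

## Interface

Orientations are given as a unit quaternion [w, x, y, z].
In Python, from workcell import env, imaging, ticket gives the robot as it stands. The module is installed in compiled form; this text tells all that it offers.
- The arm moves only by the tool apply_moves, never from a script. Its argument "rows" is a list of rows, each an object with "xyz": the shift along the tool's x, y, z in mm, a list of three; "turn": the turn, a rotation vector about the tool's x, y, z in rad, a list of three; "grip": the opening, from 0 (shut) to 1 (fully open). A call has 1 to 12 rows; each row is the pose to reach, as a shift and turn from the pose commanded when the call began, along the tool's axes at that moment; what a row does not reach only later rows make up. A row lasts 1/12 s, in which the tool goes at most 41.7 mm and 7.16 degrees, less where a joint would pass 70% of its speed; a pose out of reach is approached as far as the arm can. A call with a gripper value outside its range is refused whole. The fingers move at their own pace and stop on an object; "force" is the grip in N (left out, the last holds). Time passes only in rows, so rows that repeat a pose let the fingers close. It gives the time, the measured TCP pose, the force, the opening and the grip force at its end, in the units of the state.
- env.get_state(): the state, without advancing time (a new reading comes with each control period).
- imaging.read_camera(name): name is "scene" or "top" or "wrist"; returns a dict with "color" (384x512x3 uint8, blue, green, red), "z_map" (384x512 float32, m along the optical axis (not along the pixel's ray), 0 where there is no reading), "camera_matrix" (3x3 intrinsics, pixels), "k1" (the pictures are not rectified: a ray, as slopes to the right and down, at radius r is drawn at 1 + k1 r^2 times it, then the intrinsics apply), "view" (4x4, takes a point from world to camera coordinates). Camera axes: x right, y down, z forward; pixel columns grow to the right and rows downward; lengths in m; the calibration is good to about 2 mm. A picture is of the moment at which its call begins.
- ticket.hand_in(): hands the job in; it is judged then, once.
The state is a dict: "clock": time; "joint_pos": joint angles; "qvel": joint speeds; "tau": joint torques, N m; "tcp_pos": TCP position; "orientation": TCP orientation; "wrist_force": force on the tool from outside, world axes, zero at the start; "ft_torque": the same for the moment, N m; "finger_gap": finger opening in m; "grip_force": force on a finger pad.
Only numpy, scipy, OpenCV 4.12 (cv2) and the standard library are available. Lean on these libraries where they do the work, as an engineer would, in place of code of your own. Each camera call takes 0.05 s, during which the arm holds its last target. There are 200 camera calls.

## Task

Pick up the white grinding wheel that lies leaning on its arbor and set it on the balancing stand, gently and without a knock: the arbor level in the notches of both pairs of steel discs, the wheel centred between the pairs, and the red chalk mark on the wheel straight up. Let go so that it rests there by itself, and leave the other things on the bench where they are.

Things in the scene. Friction and masses are not known exactly. Their poses are not given: they have to be found in the camera images.
- wheel: White grinding wheel, 125 mm diameter, 20 mm thick, fast on the middle of a steel arbor; 0.6 to 0.9 kg in all. Origin: the wheel's centre; x axis along the arbor, z towards the chalk mark. It lies on its rim and the arbor's -x end on a 3 mm mat: its plane leans 33 degrees from upright, its top towards the low end; centre 61 mm, top edge 119 mm above the bench. Grip its bare outer ring, 39 mm wide.
- mark (a point): The red chalk mark where it crosses the wheel's rim, 62.5 mm from the wheel's centre along the wheel's z axis: a stripe 9 mm wide over the rim and down both faces to the blue paper (60 mm across) round the flanges. At the start it is turned 0.65 to 1.25 rad away from the top of the leaning wheel, round the arbor. On the discs the wheel stays as it is turned. Axes as the wheel's.
- arbor_low (a point): Tip of the arbor's low end (-x), which lies on the mat at the start and points roughly away from the robot; 95 mm from the wheel's centre. The arbor is a round bar 190 mm long and 14 mm thick. On each face of the wheel a steel flange of 46 mm diameter stands out 8 mm; on the other (+x) side a nut of 25 mm diameter stands out 10 mm more. Axes as the wheel's.
- stand: Green balancing stand, fixed: base 190 x 150 mm, its top 20 mm above the bench, an upright (10 mm thick, 97 mm high) near either end. On its inner side each upright carries two easily turning steel discs, 80 mm diameter, 5 mm thick, that overlap and form an open notch between them at the top. Origin on the bench under its middle; x axis along the way the arbor must lie, either end first.
- notch (a point): Midway between the stand's two notches, where the wheel's centre is when the arbor lies in both and the wheel is centred: 119 mm above the bench; axes as the stand's. Disc centres are 85 mm above the bench and 32 mm to either side (y), disc tops 125 mm; the pairs stand 53 to 65 mm away on either side (x), 106 mm is free between. Seated, the wheel's top edge is at 182 mm.
- brick: Bystander: red firebrick 230 x 114 x 64 mm. Origin at the middle of its underside.
- worn_wheel: Bystander: dark worn wheel, 170 mm diameter, 12 mm thick, lying flat on the brick. Origin at the middle of its underside.
- tray: Bystander: sheet-metal tray 100 x 300 x 28 mm with a heap of instrument blanks. Origin at the middle of its underside.
- compound_bar: Bystander: pink bar of polishing compound 58 x 36 x 34 mm. Origin at the middle of its underside.
- dressing_stick: Bystander: grey-green dressing stick 150 x 25 x 25 mm. Origin at the middle of its underside.
- spanner: Bystander: spanner 190 mm long, lying flat. Origin at the middle of its underside.
- oil_can: Bystander: can with a red label, 60 mm diameter, 130 mm high. Origin at the middle of its underside.
- spare_wheel: Bystander: grey grinding wheel, 175 mm diameter, 25 mm thick, lying flat. Origin at the middle of its underside.
Not all that is in view belongs to the job. Leave any orange, purple or yellow look-alike of the wheel alone.

How it is judged:
By the outcome, as a careful person would: the job done as asked, in the order asked, and still so for the second after the job is handed in, with the robot touching nothing.
It also fails if it takes over 67 s, if anything falls off the work surface, if the arm or the gripper's body presses on something with over 40 N, if the wrist force passes 120 N, or if a joint passes its speed limit or range.

## Working session

There is one attempt and no reset: what is moved stays moved. The work goes in short steps, Python scripts to look and compute and a tool call to move; the robot and the scene stay as the last step left them, time stands still between calls to the robot, and variables do not carry over. Pictures are saved under pics/ and viewed, at most 10 in all, crops included, and the job is handed in when it is done.

Besides the shell and the picture viewer there is one more tool, called after "Emit:" by a JSON object that holds its "fn" and its "kwargs", one argument or row to a line. apply_moves: Moves the arm, as the interface text tells. Its arguments: {"type":"object","properties":{"rows":{"type":"array"},"force":{"type":"number"}},"required":["rows"]}

```bash
mkdir -p pics
cat > h.py <<'E'
import numpy as np, cv2
from workcell import env, imaging, ticket
from scipy.spatial.transform import Rotation as R
def cam(n): return imaging.read_camera(n)
def und(c,uv):
    uv=np.atleast_2d(uv).astype(float);K=c["camera_matrix"]
    d=np.c_[(uv[:,0]-K[0,2])/K[0,0],(uv[:,1]-K[1,2])/K[1,1]];s=d.copy()
    for _ in range(20): s=d/(1+c["k1"]*(s**2).sum(1,keepdims=True))
    return np.c_[s,np.ones(len(s))]
def pts(c,uv):  # by depth map
    uv=np.atleast_2d(uv).astype(int);z=c["z_map"][uv[:,1],uv[:,0]]
    p=und(c,uv)*z[:,None];T=np.linalg.inv(c["view"])
    return (p@T[:3,:3].T+T[:3,3])[z>0]
def ray(c,uv):
    T=np.linalg.inv(c["view"]);d=und(c,uv)@T[:3,:3].T;return T[:3,3],d
def plane(c,uv,h):
    o,d=ray(c,uv);return o+d*((h-o[2])/d[:,2])[:,None]
def proj(c,P):
    p=np.atleast_2d(P)@c["view"][:3,:3].T+c["view"][:3,3];s=p[:,:2]/p[:,2:]
    s=s*(1+c["k1"]*(s**2).sum(1,keepdims=True));K=c["camera_matrix"]
    return np.c_[s[:,0]*K[0,0]+K[0,2],s[:,1]*K[1,1]+K[1,2]]
def uvm(m): y,x=np.nonzero(m);return np.c_[x,y]
E
python3 - <<'E'
from h import *
s=cam("scene");t=cam("top");w=cam("wrist")
cv2.imwrite("pics/a.png",np.vstack([np.hstack([s["color"],t["color"]])]) [:, :] if 0 else cv2.resize(np.hstack([s["color"],t["color"]]),(800,300)))
cv2.imwrite("pics/t.png",cv2.resize(t["color"],(800,600)));cv2.imwrite("pics/s.png",cv2.resize(s["color"],(800,600)))
for c in (s,t,w): print(c["view"].round(3).tolist(),c["camera_matrix"][0,0],c["k1"])
print(env.get_state())
E
```

```text
[[0.77, 0.638, 0.015, -0.415], [0.535, -0.632, -0.561, -0.188], [-0.349, 0.439, -0.828, 1.408], [0.0, 0.0, 0.0, 1.0]] 371.5444457301264 -0.08702479579095107
[[-0.029, -1.0, 0.009, 0.051], [-0.993, 0.028, -0.116, 0.528], [0.116, -0.012, -0.993, 1.534], [0.0, 0.0, 0.0, 1.0]] 410.36616079131903 -0.08949051377223412
[[0.305, 0.952, -0.001, -0.574], [0.913, -0.292, 0.284, -0.037], [0.27, -0.088, -0.959, 0.378], [0.0, 0.0, 0.0, 1.0]] 328.209962090835 -0.041268849673545056
{'clock': 0.15, 'joint_pos': array([ 1.12141952e+00,  3.13870485e-01,  4.52723568e-02,  1.30361069e+00,
       -7.93193707e-06,  1.43124469e+00]), 'qvel': array([ 0.00030351, -0.00111644,  0.0042698 ,  0.00127163, -0.00138852,
        0.00028298]), 'tau': array([ 7.12810906e-04, -4.81067276e+01,  2.98813856e+01,  1.39601663e-02,
       -1.89502430e-04, -6.70996442e-06]), 'tcp_pos': array([0.17513491, 0.54728922, 0.23060274]), 'orientation': array([-2.01177063e-04,  1.54293692e-01,  9.88024776e-01, -6.77000438e-04]), 'wrist_force': array([-0.33999657,  0.03060011,  0.73754242]), 'ft_torque': array([-0.01871661, -0.00802733, -0.00939447]), 'grip_force': 0.0, 'finger_gap': 0.08534282268463671}
```

View pics/t.png

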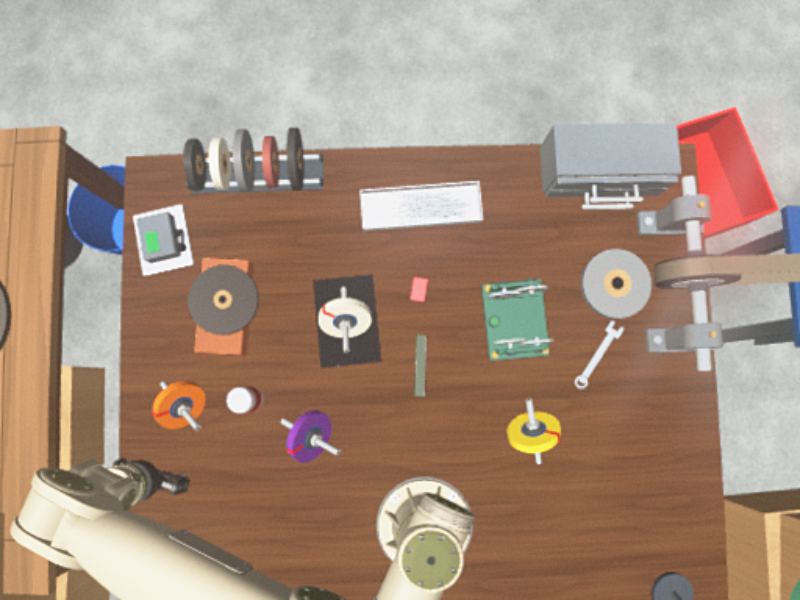

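View pics/s.png

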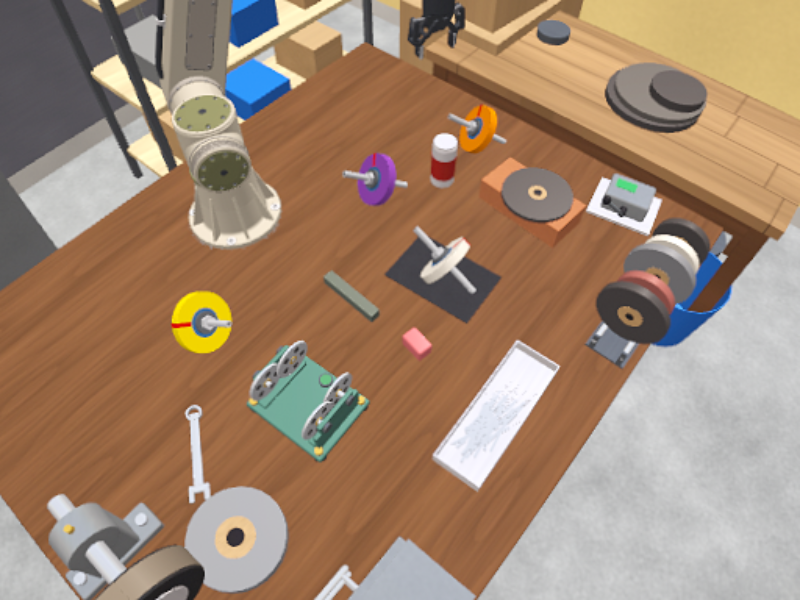

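The top view shows the white wheel at about (345,317) of 800x600, its low arbor end away from the robot at (345,290) and its red mark on the left at (327,308). The stand is at (516,320). In the scene view the wheel is at (445,260) and the stand at (308,400).

```bash
cat > m.py <<'E'
from h import *
from scipy.optimize import least_squares
def allp(c,box):
    u0,v0,u1,v1=box;g=np.mgrid[v0:v1,u0:u1].reshape(2,-1)[::-1].T
    g=g[c["z_map"][g[:,1],g[:,0]]>0]
    return g,pts(c,g),cv2.cvtColor(c["color"],cv2.COLOR_BGR2HSV)[g[:,1],g[:,0]].astype(int)
def planefit(P):
    m=np.ones(len(P),bool)
    for _ in range(15):
        c=P[m].mean(0);n=np.linalg.svd(P[m]-c)[2][2];r=(P-c)@n
        m=abs(r)<max(.0025,1.0*np.median(abs(r)))
    return c,n*np.sign(n[2]),m
E
python3 - <<'E'
from m import *
for n,bw,bs in (("top",(195,180,250,240),(300,170,360,235)),("scene",(245,130,325,195),(150,205,245,300))):
    c=cam(n)
    g,P,H=allp(c,bw)
    print(n,"wheel z range",np.percentile(P[:,2],[1,50,99]))
    wh=(H[:,1]<60)&(H[:,2]>170)&(P[:,2]>.015)&(P[:,2]<.13)
    Q=P[wh];cc,nn,m=planefit(Q);print(" white",wh.sum(),m.sum(),"c",cc.round(4),"n",nn.round(3),"extent",Q.min(0).round(3),Q.max(0).round(3))
    red=((H[:,0]<8)|(H[:,0]>172))&(H[:,1]>120)&(P[:,2]>.03)
    print(" red",red.sum(),P[red].mean(0).round(4),P[red].min(0).round(3),P[red].max(0).round(3))
    g,P,H=allp(c,bs)
    gr=(H[:,0]>60)&(H[:,0]<95)&(H[:,1]>70)&(P[:,2]<.04);print(" green",gr.sum(),np.median(P[gr],0).round(4))
    U=P[gr][:,:2].astype(np.float32);print(cv2.minAreaRect((U*1000)))
    hi=P[(P[:,2]>.07)&(P[:,2]<.14)];print(" hi",len(hi),hi.min(0).round(3),hi.max(0).round(3))
    x=hi[:,0]; far=hi[x>np.median(P[gr][:,0])];nr=hi[x<np.median(P[gr][:,0])]
    for q in(far,nr): 
        cq=q[:,:2].mean(0);d=np.linalg.svd(q[:,:2]-cq)[2][0];print("  ",len(q),cq.round(4),d.round(3),q[:,1].min().round(3),q[:,1].max().round(3))
    cv2.imwrite(f"pics/c_{n}.png",np.hstack([cv2.resize(c["color"][b[1]:b[3],b[0]:b[2]],(400,400),interpolation=cv2.INTER_CUBIC) for b in (bw,bs)]))
a,b=cv2.imread("pics/c_top.png"),cv2.imread("pics/c_scene.png");cv2.imwrite("pics/c.png",cv2.resize(np.vstack([a,b]),(600,600)))
E
```

```text
top wheel z range [-0.00674583  0.00315821  0.11395092]
 white 595 320 c [0.4975 0.1716 0.0705] n [-0.836 -0.067  0.545] extent [0.424 0.113 0.015] [0.583 0.236 0.122]
 red 15 [0.516  0.214  0.0965] [0.506 0.2   0.085] [0.532 0.225 0.107]
 green 1076 [ 0.4924 -0.2419  0.0209]
((492.6664123535156, -239.99520874023438), (184.33932495117188, 145.81765747070312), 3.647502899169922)
 hi 459 [ 0.402 -0.314  0.07 ] [ 0.582 -0.168  0.131]
   247 [ 0.5588 -0.2355] [-0.101  0.995] -0.307 -0.168
   212 [ 0.4215 -0.2405] [-0.037  0.999] -0.314 -0.175
scene wheel z range [-0.00163467  0.00426544  0.11375718]
 white 483 241 c [0.5188 0.155  0.0963] n [-0.53  -0.295  0.795] extent [0.425 0.115 0.015] [0.582 0.24  0.122]
 red 6 [0.5212 0.223  0.1019] [0.513 0.22  0.095] [0.53  0.226 0.106]
 green 1685 [ 0.4802 -0.254   0.0218]
((493.89898681640625, -239.89691162109375), (187.36932373046875, 148.93434143066406), 3.2946889400482178)
 hi 1180 [ 0.401 -0.315  0.07 ] [ 0.583 -0.164  0.13 ]
   644 [ 0.5613 -0.2385] [ 0.118 -0.993] -0.309 -0.164
   536 [ 0.4315 -0.2441] [ 0.014 -1.   ] -0.315 -0.171
```

View pics/c.png

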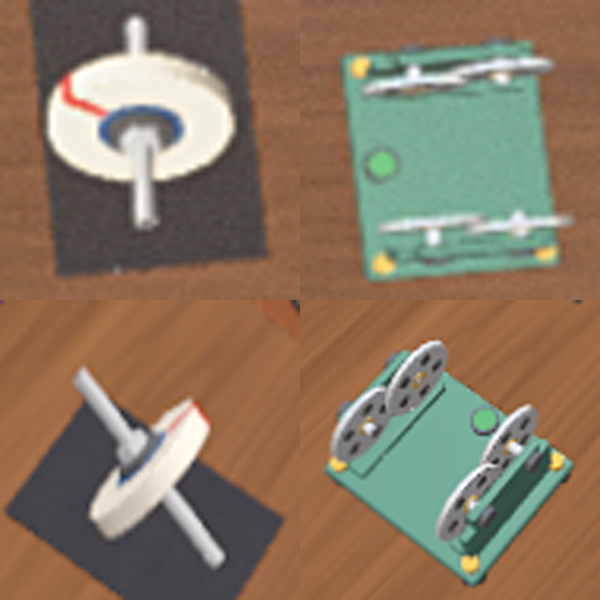

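Run:
```python
from m import *
for n,lo,hi,red in (("top",(219.8,183.6),(221.9,224.5),None),("scene",(303.5,186.5),(266.9,146.5),None)):
    c=cam(n);L=plane(c,lo,.009)[0];Hh=plane(c,hi,.113)[0];print(n,L.round(4),Hh.round(4),(L+Hh).round(4)/2,np.arctan2(*(L-Hh)[1::-1]),np.linalg.norm(L-Hh))
    g,P,H=allp(c,(195,180,250,240) if n=="top" else (245,130,325,195))
    red=((H[:,0]<10)|(H[:,0]>170))&(H[:,1]>90)&(P[:,2]>.03)
    yaw=np.arctan2(*(Hh-L)[1::-1]);a=np.array([np.cos(np.deg2rad(33))*np.cos(yaw),np.cos(np.deg2rad(33))*np.sin(yaw),np.sin(np.deg2rad(33))])
    C=(L+Hh)/2;up=np.array([0,0,1])-a*a[2];up/=np.linalg.norm(up);s=np.cross(a,up)
    # ray onto the +x face plane (10 mm)
    o,d=ray(c,g[red]);t=((C+.01*a-o)@a)/(d@a);X=o+d*t[:,None]-C
    r=np.hypot(X@s,X@up);th=np.arctan2(X@s,X@up);print(np.c_[r,th,(P[red]-C)@a].round(3).tolist())
```

```text
top [0.5855 0.18   0.009 ] [0.4217 0.167  0.113 ] [0.5036 0.1735 0.061 ] 0.07905252042076193 0.19449243966572097
[[0.079, 0.559, -0.007], [0.078, 0.64, -0.006], [0.075, 0.607, -0.002], [0.074, 0.694, -0.006], [0.071, 0.661, 0.001], [0.07, 0.754, 0.002], [0.067, 0.721, 0.006], [0.067, 0.82, 0.004], [0.064, 0.789, 0.007], [0.061, 0.755, 0.012], [0.061, 0.865, 0.009], [0.058, 0.833, 0.012], [0.055, 0.797, 0.012], [0.052, 0.757, 0.013], [0.051, 0.887, 0.012], [0.048, 0.85, 0.007], [0.045, 0.808, 0.013], [0.042, 0.759, 0.011], [0.042, 0.919, 0.009], [0.039, 0.875, 0.013], [0.036, 0.824, 0.009], [0.033, 0.763, 0.012]]
scene [0.5843 0.185  0.009 ] [0.4281 0.1722 0.113 ] [0.50615 0.1786  0.061  ] 0.08156987500536558 0.18805845607471852
[[0.173, 0.919, -0.013], [0.173, 0.78, -0.016], [0.176, 0.649, -0.021], [0.062, 1.223, 0.015], [0.062, 1.028, 0.014], [0.065, 0.646, 0.007], [0.068, 0.46, 0.006], [0.076, 0.345, 0.003], [0.081, 0.207, 0.002], [0.09, 0.137, -0.002], [0.098, 0.039, -0.003]]
```

The crops show the mark on the +y side of the upper face, from crop pixel (68,80) to (105,112). The stand's long side runs almost along world x. I'll move to a pre-grasp pose next.

```bash
cat > go.py <<'E'
from m import *
def frame(y,z):  # columns
    z=z/np.linalg.norm(z);y=y-z*(y@z);y/=np.linalg.norm(y);return np.c_[np.cross(y,z),y,z]
def rel(p,M):
    s=env.get_state();q=s["orientation"];A=R.from_quat(np.r_[q[1:],q[0]]).as_matrix()
    v=R.from_matrix(A.T@M).as_rotvec();print("xyz",(A.T@(p-s["tcp_pos"])*1000).round(1).tolist(),"turn",v.round(3).tolist(),"deg",np.rad2deg(np.linalg.norm(v)).round(1),"target",p.round(4))
def wheel(C,yaw,lean=33):
    l=np.deg2rad(lean);a=np.array([np.cos(l)*np.cos(yaw),np.cos(l)*np.sin(yaw),np.sin(l)])
    up=np.array([0,0,1.])-a*a[2];up/=np.linalg.norm(up);return a,up,np.cross(a,up)
def grasp(C,yaw,th,back):
    a,up,s=wheel(C,yaw);h=np.cos(th)*up+np.sin(th)*s;return C+h*back,frame(-a,-h)
E
python3 - <<'E'
from go import *
p,M=grasp(np.array([.505,.176,.061]),np.pi+.08,.55,.18);print(M.round(3))
rel(p+[0,0,.08],M);rel(p,M)
E
```

```text
[[-0.352  0.836 -0.421]
 [ 0.827  0.067 -0.558]
 [-0.438 -0.545 -0.715]]
xyz [-468.9, -134.6, -38.6] turn [0.795, -0.137, 0.961] deg 71.9 target [0.5808 0.2765 0.2697]
xyz [-468.9, -134.5, 41.4] turn [0.795, -0.137, 0.961] deg 71.9 target [0.5808 0.2765 0.1897]
```

Emit:
{"fn": "apply_moves", "kwargs": {
  "rows": [
    {"xyz": [-100,-30,-40],"turn": [0.1,-0.02,0.12],"grip": 1},
    {"xyz": [-469,-135,-39],"turn": [0.795,-0.137,0.961],"grip": 1},
    {"xyz": [-469,-135,-39],"turn": [0.795,-0.137,0.961],"grip": 1},
    {"xyz": [-469,-135,-39],"turn": [0.795,-0.137,0.961],"grip": 1},
    {"xyz": [-469,-135,-39],"turn": [0.795,-0.137,0.961],"grip": 1},
    {"xyz": [-469,-135,-39],"turn": [0.795,-0.137,0.961],"grip": 1},
    {"xyz": [-469,-135,-39],"turn": [0.795,-0.137,0.961],"grip": 1},
    {"xyz": [-469,-135,-39],"turn": [0.795,-0.137,0.961],"grip": 1},
    {"xyz": [-469,-135,-39],"turn": [0.795,-0.137,0.961],"grip": 1},
    {"xyz": [-469,-135,-39],"turn": [0.795,-0.137,0.961],"grip": 1},
    {"xyz": [-469,-135,-39],"turn": [0.795,-0.137,0.961],"grip": 1},
    {"xyz": [-469,-135,-39],"turn": [0.795,-0.137,0.961],"grip": 1}
  ]
}}

```text
clock: 1.35
tcp_pos: [0.5572, 0.2587, 0.1948]
orientation: [0.012, 0.571, 0.738, -0.36]
wrist_force: [-0.4, 0.5, -0.3]
finger_gap: 0.0858
grip_force: 0.0
```

Emit:
{"fn": "apply_moves", "kwargs": {
  "rows": [
    {"xyz": [0,0,0],"turn": [0,0,0],"grip": 1}
  ]
}}

```text
clock: 1.43
tcp_pos: [0.5583, 0.2582, 0.2023]
orientation: [0.014, 0.573, 0.738, -0.355]
wrist_force: [-0.3, 0.4, 1.3]
finger_gap: 0.0854
grip_force: 0.0
```

Run:
```python
from go import *
print(env.get_state()["joint_pos"].round(3))
p,M=grasp(np.array([.505,.176,.061]),np.pi+.08,.55,.18)
rel(p+[0,0,.08],M);rel(p,M)
w=cam("wrist");cv2.imwrite("pics/w1.png",w["color"])
```

```text
[ 0.456  1.159  1.261  2.336 -0.32   1.888]
xyz [-21.2, -13.3, -68.9] turn [0.048, -0.017, -0.003] deg 2.9 target [0.5808 0.2765 0.2697]
xyz [13.0, 27.3, -9.1] turn [0.048, -0.017, -0.003] deg 2.9 target [0.5808 0.2765 0.1897]
```

View pics/w1.png

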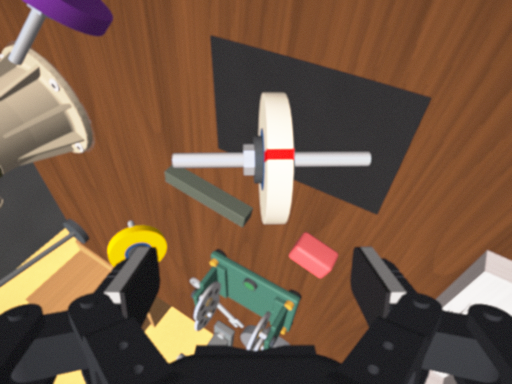

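The wrist view shows the wheel edge-on, its rim running from (275,93) to (278,222). The arbor tips are at (173,161) and (370,159), and the red mark crosses the rim at (280,155).

```bash
cat > wm.py <<'E'
from go import *
from scipy.optimize import least_squares
w=cam("wrist");t=cam("top");sc=cam("scene")
hi,lo=(173,160.5),(370.5,158.5)
Hh=plane(w,hi,.1127)[0];L=plane(w,lo,.0093)[0]
print("wrist tips",Hh.round(4),L.round(4),np.linalg.norm(Hh-L).round(4),((Hh+L)/2).round(4))
# joint fit: centre xy,yaw from tips in the three views
obs=[(w,hi,lo),(t,(221.9,224.5),(219.8,183.6)),(sc,(266.9,146.5),(303.5,186.5))]
def f(x):
    C=np.array([x[0],x[1],.061]);a,_,_=wheel(C,x[2]);r=[]
    for c,u,v in obs: r+=[(proj(c,C+.095*a)[0]-u),(proj(c,C-.095*a)[0]-v)]
    return np.concatenate(r)
o=least_squares(f,[.505,.176,np.pi+.08],loss="soft_l1");print(o.x.round(4),o.fun.round(1))
C=np.array([o.x[0],o.x[1],.061]);a,up,s=wheel(C,o.x[2])
h=cv2.cvtColor(w["color"],cv2.COLOR_BGR2HSV).astype(int);m=((h[...,0]<8)|(h[...,0]>172))&(h[...,1]>150);m[:140]=0;m[172:]=0;m[:,:255]=0;m[:,305:]=0
g=uvm(m);print(len(g),g.mean(0));oo,d=ray(w,g);e=oo-C
A=np.c_[d@up,d@s];B=np.array([e@up,e@s]);q=(A**2).sum(1);b=A@B;cc=B@B-.0625**2
tt=(-b-np.sqrt(b*b-q*cc))/q;X=e+d*tt[:,None];th=np.arctan2(X@s,X@up);print("mark th",np.median(th),"along",(X@a).min(),(X@a).max())
E
python3 wm.py
```

```text
wrist tips [0.4224 0.1735 0.1127] [0.5843 0.1877 0.0093] 0.1926 [0.5034 0.1806 0.061 ]
[0.504  0.1807 3.2199] [ 1.7  0.2 -1.1  0.2 -2.1 -0.8 -1.8  0.6 -0.4 -0.9  0.2 -0.5]
290 [280.29310345 155.53793103]
mark th 0.7693450223524354 along -0.009809398110816993 0.01298275560802946
```

Run:
```python
from go import *
for b in (.10,.028):
    p,M=grasp(np.array([.503,.180,.061]),np.pi+.08,.55,b);rel(p,M)
```

```text
xyz [11.3, 25.7, 76.9] turn [0.062, -0.018, 0.0] deg 3.7 target [0.5451 0.2358 0.1325]
xyz [10.0, 21.2, 148.8] turn [0.062, -0.018, 0.0] deg 3.7 target [0.5148 0.1956 0.081 ]
```

Emit:
{"fn": "apply_moves", "kwargs": {
  "rows": [
    {"xyz": [11,26,20],"turn": [0.03,-0.01,0],"grip": 1},
    {"xyz": [11,26,45],"turn": [0.062,-0.018,0],"grip": 1},
    {"xyz": [11,26,65],"turn": [0.062,-0.018,0],"grip": 1},
    {"xyz": [11,26,75],"turn": [0.062,-0.018,0],"grip": 1},
    {"xyz": [11,26,77],"turn": [0.062,-0.018,0],"grip": 1},
    {"xyz": [11,26,77],"turn": [0.062,-0.018,0],"grip": 1},
    {"xyz": [11,26,77],"turn": [0.062,-0.018,0],"grip": 1},
    {"xyz": [11,26,77],"turn": [0.062,-0.018,0],"grip": 1}
  ]
}}

```text
clock: 2.3
tcp_pos: [0.5464, 0.236, 0.1335]
orientation: [0.007, 0.569, 0.731, -0.376]
wrist_force: [0.2, 0.0, 0.2]
finger_gap: 0.0853
grip_force: 0.0
```

Run:
```python
from go import *
print(env.get_state()["joint_pos"].round(3))
for b in (.10,.028):
    p,M=grasp(np.array([.503,.180,.061]),np.pi+.08,.55,b);rel(p,M)
w=cam("wrist");cv2.imwrite("pics/w2.png",w["color"])
C=np.array([.503,.180,.061]);a,up,s=wheel(C,np.pi+.08)
print(proj(w,np.array([C+.095*a,C-.095*a,C+.0625*(np.cos(.77)*up+np.sin(.77)*s)])).round(0))
```

```text
[ 0.438  1.085  0.901  2.097 -0.333  1.887]
xyz [0.7, -0.5, 1.4] turn [0.003, -0.0, -0.0] deg 0.2 target [0.5451 0.2358 0.1325]
xyz [0.7, -0.7, 73.4] turn [0.003, -0.0, -0.0] deg 0.2 target [0.5148 0.1956 0.081 ]
[[130. 192.]
 [375. 192.]
 [252. 199.]]
```

View pics/w2.png

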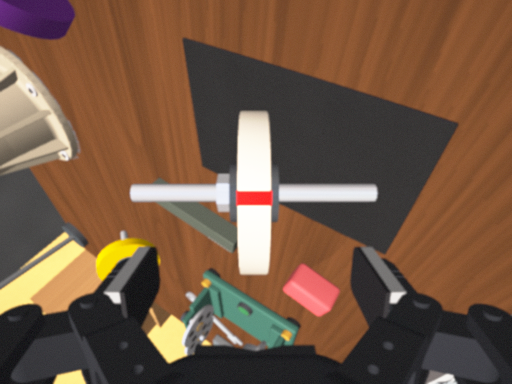

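The wrist view confirms the estimate: the tips at (131,193) and (376,193) and the mark at (254,198) match my projections, and the wheel is centred between the fingers. Now I'll advance and close.

Emit:
{"fn": "apply_moves", "kwargs": {
  "rows": [
    {"xyz": [1,-1,15],"turn": [0,0,0],"grip": 1},
    {"xyz": [1,-1,35],"turn": [0,0,0],"grip": 1},
    {"xyz": [1,-1,55],"turn": [0,0,0],"grip": 1},
    {"xyz": [1,-1,68],"turn": [0,0,0],"grip": 1},
    {"xyz": [1,-1,73],"turn": [0,0,0],"grip": 1},
    {"xyz": [1,-1,73],"turn": [0,0,0],"grip": 0.6},
    {"xyz": [1,-1,73],"turn": [0,0,0],"grip": 0.45},
    {"xyz": [1,-1,73],"turn": [0,0,0],"grip": 0.35},
    {"xyz": [1,-1,73],"turn": [0,0,0],"grip": 0.3},
    {"xyz": [1,-1,73],"turn": [0,0,0],"grip": 0.3}
  ],
  "force": 30
}}

```text
clock: 3.18
tcp_pos: [0.5141, 0.195, 0.0798]
orientation: [0.006, 0.569, 0.73, -0.378]
wrist_force: [-0.1, -0.3, -0.9]
finger_gap: 0.0266
grip_force: 0.0
```

Emit:
{"fn": "apply_moves", "kwargs": {
  "rows": [
    {"xyz": [0,0,0],"turn": [0,0,0],"grip": 0.2},
    {"xyz": [0,0,0],"turn": [0,0,0],"grip": 0.1},
    {"xyz": [0,0,0],"turn": [0,0,0],"grip": 0.1},
    {"xyz": [0,0,0],"turn": [0,0,0],"grip": 0.1},
    {"xyz": [0,0,0],"turn": [0,0,0],"grip": 0.1}
  ]
}}

```text
clock: 3.6
tcp_pos: [0.5138, 0.1947, 0.0798]
orientation: [0.006, 0.569, 0.73, -0.378]
wrist_force: [2.9, 2.4, 2.9]
finger_gap: 0.0197
grip_force: 33.5
```

Emit:
{"fn": "apply_moves", "kwargs": {
  "rows": [
    {"xyz": [0,0,0],"turn": [0,0,0],"grip": 0},
    {"xyz": [0,0,0],"turn": [0,0,0],"grip": 0},
    {"xyz": [0,0,0],"turn": [0,0,0],"grip": 0}
  ],
  "force": 100
}}

```text
clock: 3.85
tcp_pos: [0.5138, 0.1947, 0.0799]
orientation: [0.006, 0.569, 0.73, -0.378]
wrist_force: [3.1, 3.6, 5.2]
finger_gap: 0.0188
grip_force: 97.5
```

Run:
```python
from go import *
s=env.get_state();print(s["joint_pos"].round(3),s["tcp_pos"],s["finger_gap"])
# lift: up 60 world
q=s["orientation"];A=R.from_quat(np.r_[q[1:],q[0]]).as_matrix();print(A.round(4).tolist());print((A.T@[0,0,100]).round(1),(A.T@[-100,0,0]).round(1),(A.T@[0,100,0]).round(1))
```

```text
[ 0.406  0.972  0.532  1.836 -0.354  1.861] [0.51382879 0.1946874  0.07985077] 0.018804461876611674
[[-0.352, 0.8356, -0.4219], [0.8269, 0.0664, -0.5584], [-0.4385, -0.5454, -0.7143]]
[-43.9 -54.5 -71.4] [ 35.2 -83.6  42.2] [ 82.7   6.6 -55.8]
```

Gripped: the gap is 18.8 mm at 97 N. Next I'll lift.

Emit:
{"fn": "apply_moves", "kwargs": {
  "rows": [
    {"xyz": [-2,-3,-4],"turn": [0,0,0],"grip": 0},
    {"xyz": [-6,-7,-9],"turn": [0,0,0],"grip": 0},
    {"xyz": [-12,-15,-20],"turn": [0,0,0],"grip": 0},
    {"xyz": [-20,-25,-33],"turn": [0,0,0],"grip": 0},
    {"xyz": [-28,-35,-46],"turn": [0,0,0],"grip": 0},
    {"xyz": [-33,-41,-54],"turn": [0,0,0],"grip": 0},
    {"xyz": [-35,-44,-57],"turn": [0,0,0],"grip": 0},
    {"xyz": [-35,-44,-57],"turn": [0,0,0],"grip": 0}
  ]
}}

```text
clock: 4.52
tcp_pos: [0.5135, 0.1945, 0.1601]
orientation: [0.006, 0.569, 0.73, -0.378]
wrist_force: [-0.5, 0.9, -7.6]
finger_gap: 0.0186
grip_force: 98.3
```

```bash
cat >> go.py <<'E'
SX,SY,SYAW=.4935,-.240,.060
def place(C,phi,back,yaw=None):
    y=SYAW if yaw is None else yaw
    a=-np.array([np.cos(y),np.sin(y),0]);s=np.cross(a,[0,0,1.]);h=np.cos(phi)*np.array([0,0,1.])+np.sin(phi)*s
    return np.array(C)+h*back,frame(-a,-h)
E
python3 - <<'E'
from go import *
s=env.get_state();print(s["joint_pos"].round(3),s["wrist_force"])
p,M=place([.49,.10,.25],-.22,.028);rel(p,M);print(R.from_matrix(M).as_quat())
p,M=place([SX,SY,.19],-.22,.028);rel(p,M)
E
```

```text
[ 0.406  0.924  0.634  1.985 -0.353  1.862] [-0.46298424  0.85235778 -7.5743498 ]
xyz [-126.5, -89.9, -17.9] turn [-0.58, 0.754, 0.116] deg 54.9 target [0.4904 0.0939 0.2773]
[ 0.68143502  0.72359868  0.07526165 -0.07991845]
xyz [-382.7, -76.8, 213.2] turn [-0.58, 0.754, 0.116] deg 54.9 target [ 0.4939 -0.2461  0.2173]
```

Emit:
{"fn": "apply_moves", "kwargs": {
  "rows": [
    {"xyz": [-6,-4,-1],"turn": [-0.03,0.04,0.006],"grip": 0},
    {"xyz": [-19,-13,-3],"turn": [-0.09,0.11,0.017],"grip": 0},
    {"xyz": [-32,-22,-5],"turn": [-0.15,0.19,0.029],"grip": 0},
    {"xyz": [-45,-32,-6],"turn": [-0.2,0.26,0.04],"grip": 0},
    {"xyz": [-57,-40,-8],"turn": [-0.26,0.34,0.052],"grip": 0},
    {"xyz": [-70,-50,-10],"turn": [-0.32,0.41,0.064],"grip": 0},
    {"xyz": [-82,-58,-12],"turn": [-0.38,0.49,0.075],"grip": 0},
    {"xyz": [-95,-67,-14],"turn": [-0.44,0.57,0.087],"grip": 0},
    {"xyz": [-107,-76,-15],"turn": [-0.49,0.64,0.099],"grip": 0},
    {"xyz": [-119,-85,-17],"turn": [-0.55,0.71,0.11],"grip": 0},
    {"xyz": [-126,-90,-18],"turn": [-0.58,0.754,0.116],"grip": 0},
    {"xyz": [-126,-90,-18],"turn": [-0.58,0.754,0.116],"grip": 0}
  ]
}}

```text
clock: 5.52
tcp_pos: [0.4875, 0.0917, 0.277]
orientation: [-0.08, 0.683, 0.722, 0.074]
wrist_force: [-0.9, 0.2, -8.0]
finger_gap: 0.0184
grip_force: 99.3
```

Run:
```python
from go import *
s=env.get_state();print(s["joint_pos"].round(3),s["wrist_force"])
p,M=place([SX,SY,.20],-.22,.028);rel(p,M)
for n in("wrist","top","scene"): cv2.imwrite(f"pics/d_{n}.png",cam(n)["color"])
cv2.imwrite("pics/d.png",cv2.imread("pics/d_wrist.png"))
```

```text
[-0.109  0.155 -0.065  1.39   0.215  1.402] [-0.94376668  0.22940919 -7.95208592]
xyz [-340.4, -12.3, -24.7] turn [-0.002, 0.001, -0.005] deg 0.3 target [ 0.4939 -0.2461  0.2273]
```

View pics/d.png

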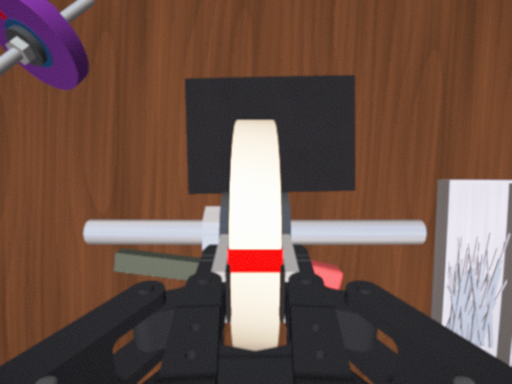

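The wrist view shows the arbor parallel to the closing line, tips at (85,231) and (425,232), and the mark at (255,260).

```bash
cat > held.py <<'E'
from go import *
def held(w,lo,hi,box,show=True):
    s=env.get_state();q=s["orientation"];A=R.from_quat(np.r_[q[1:],q[0]]).as_matrix();T=s["tcp_pos"]
    def f(x):
        C=T+A@x[:3];ay=A@R.from_rotvec([0,0,x[3]]).apply([0,-1,0])
        return np.r_[proj(w,C+.095*ay)[0]-hi,proj(w,C-.095*ay)[0]-lo]
    o=least_squares(f,[0,0,.028,0]);x=o.x
    C=T+A@x[:3];a=A@R.from_rotvec([0,0,x[3]]).apply([0,-1,0])
    h=cv2.cvtColor(w["color"],cv2.COLOR_BGR2HSV).astype(int);m=((h[...,0]<8)|(h[...,0]>172))&(h[...,1]>150)
    u0,v0,u1,v1=box;k=np.zeros_like(m);k[v0:v1,u0:u1]=1;g=uvm(m&k)
    z=-A[:,2];z=z-a*(z@a);z/=np.linalg.norm(z);sd=np.cross(a,z)
    oo,d=ray(w,g);e=oo-C;Q=np.c_[d@z,d@sd];B=np.array([e@z,e@sd]);qq=(Q**2).sum(1);b=Q@B
    tt=(-b-np.sqrt(b*b-qq*(B@B-.0625**2)))/qq;X=e+d*tt[:,None]
    th=np.arctan2(X@sd,X@z)
    mk=np.cos(np.median(th))*z+np.sin(np.median(th))*sd
    print("C tool mm",(x[:3]*1000).round(1),"rz",x[3].round(3),"res",o.fun.round(1));print("C world",C.round(4),"a",a.round(3),"mark-from-h",np.median(th).round(3),len(g),"mark along a mm",(X@a).min().round(4),(X@a).max().round(4),"mark dir",mk.round(3))
    return C,a,mk
E
python3 - <<'E'
from held import *
w=cam("wrist");held(w,(426,231.5),(84.5,231.5),(220,245,290,275))
i=uvm(np.ones((384,512)));m=(abs(i[:,1]-231)<6)&(((i[:,0]>90)&(i[:,0]<190))|((i[:,0]>310)&(i[:,0]<420)))
P=pts(w,i[m]);P=P[P[:,2]>.15];L=P[P[:,0]<.45];Hh=P[P[:,0]>.53];print(np.median(L,0),np.median(Hh,0))
E
```

```text
C tool mm [-1.   0.2 25.2] rz 0.001 res [ 0. -0. -0. -0.]
C world [0.4888 0.0991 0.2506] a [-0.998 -0.06   0.005] mark-from-h 0.25 1198 mark along a mm -0.0095 0.0103 mark dir [0.004 0.032 0.999]
[0.42403056 0.09583969 0.25174172] [0.55456437 0.1036023  0.25084312]
```

Emit:
{"fn": "apply_moves", "kwargs": {
  "rows": [
    {"xyz": [-10,0,-1],"turn": [0,0,0],"grip": 0},
    {"xyz": [-35,-1,-3],"turn": [0,0,0],"grip": 0},
    {"xyz": [-70,-3,-5],"turn": [0,0,0],"grip": 0},
    {"xyz": [-110,-4,-8],"turn": [0,0,0],"grip": 0},
    {"xyz": [-150,-5,-11],"turn": [0,0,0],"grip": 0},
    {"xyz": [-190,-7,-14],"turn": [0,0,0],"grip": 0},
    {"xyz": [-230,-8,-17],"turn": [0,0,0],"grip": 0},
    {"xyz": [-270,-10,-20],"turn": [0,0,0],"grip": 0},
    {"xyz": [-305,-11,-22],"turn": [0,0,0],"grip": 0},
    {"xyz": [-328,-12,-24],"turn": [0,0,0],"grip": 0},
    {"xyz": [-340,-12,-25],"turn": [0,0,0],"grip": 0},
    {"xyz": [-340,-12,-25],"turn": [0,0,0],"grip": 0}
  ]
}}

```text
clock: 6.72
tcp_pos: [0.4986, -0.2456, 0.2249]
orientation: [-0.081, 0.682, 0.723, 0.074]
wrist_force: [-0.1, 1.1, -7.4]
finger_gap: 0.0185
grip_force: 99.4
```

Run:
```python
from held import *
s=env.get_state();print(s["joint_pos"].round(3),s["tcp_pos"])
w=cam("wrist");cv2.imwrite("pics/e.png",w["color"])
held(w,(426,231.5),(84.5,231.5),(220,245,290,275))
for n in("top","scene"): cv2.imwrite(f"pics/e_{n}.png",cam(n)["color"])
```

```text
[-0.689  0.392  0.122  1.454  0.158  0.812] [ 0.49859423 -0.24560041  0.22485197]
C tool mm [-2.6  0.5 25.6] rz 0.001 res [-0. -0.  0. -0.]
C world [ 0.4988 -0.2406  0.2   ] a [-0.998 -0.058  0.004] mark-from-h 0.251 1198 mark along a mm -0.0096 0.0103 mark dir [0.002 0.03  1.   ]
```

View pics/e.png

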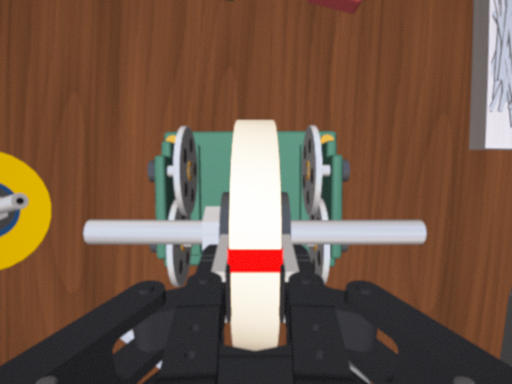

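The wrist view shows the arbor held over the stand, tips at (85,231) and (426,231). The left discs are near (185,170) and (178,240), the right ones near (313,170) and (320,240), so the notches lie between them under the arbor. I'll refine the stand pose from close up.

Run:
```python
from held import *
def fit(n):
    c=cam(n);g=uvm(c["z_map"]>0);P=pts(c,g);k=(abs(P[:,0]-SX)<.11)&(abs(P[:,1]-SY)<.1);P=P[k];g=g[k]
    H=cv2.cvtColor(c["color"],cv2.COLOR_BGR2HSV)[g[:,1],g[:,0]].astype(int)
    D=P[(P[:,2]>.07)&(P[:,2]<.128)&(H[:,1]<60)&(H[:,2]>90)]
    u=np.array([np.cos(SYAW),np.sin(SYAW)]);v=np.array([-u[1],u[0]])
    d=D[:,:2]-[SX,SY];X,Y=d@u,d@v
    print(n,len(D))
    for sg in(-1,1):
        for sy in(-1,1):
            m=(X*sg>.045)&(X*sg<.075)&(Y*sy>.012)&(D[:,2]>.1)
            if m.sum()>5: print("  side",sg,sy,m.sum(),"x pct",np.percentile(X[m],[5,50,95]).round(4),"y pct",np.percentile(Y[m],[1,50,99]).round(4))
    t=D[:,2]>.115;print("  tops y",np.percentile(Y[t],[2,50,98]).round(4) if t.sum() else None)
    # circle rays: discs: fit y of the rim: |(Y,z)-(±.032+dy,.085)|<=.04
    G=P[(H[:,0]>60)&(H[:,0]<95)&(H[:,1]>70)&(P[:,2]<.03)&(P[:,2]>.012)]
    print("  green",len(G),cv2.minAreaRect((G[:,:2]*1000).astype(np.float32)))
for n in("wrist","top","scene"):fit(n)
```

```text
wrist 3377
  side -1 -1 301 x pct [-0.0655 -0.0629 -0.0608] y pct [-0.0626 -0.04   -0.0231]
  side -1 1 516 x pct [-0.0589 -0.0561 -0.0545] y pct [0.0127 0.0368 0.0668]
  side 1 -1 344 x pct [0.0587 0.06   0.0635] y pct [-0.0551 -0.0357 -0.0228]
  side 1 1 633 x pct [0.0515 0.0527 0.056 ] y pct [0.0123 0.0393 0.0671]
  tops y [-0.052   0.0186  0.0545]
  green 4032 ((501.7490539550781, -223.57150268554688), (182.19786071777344, 148.67648315429688), 13.898334503173828)
top 213
  side -1 1 23 x pct [-0.0603 -0.0582 -0.0555] y pct [0.0163 0.0432 0.0638]
  side 1 -1 10 x pct [0.058  0.0593 0.0684] y pct [-0.0434 -0.034  -0.0261]
  side 1 1 24 x pct [0.0507 0.0517 0.055 ] y pct [0.0138 0.0436 0.064 ]
  tops y [-0.0345  0.0257  0.0587]
  green 440 ((491.4991455078125, -236.67205810546875), (181.03941345214844, 138.72598266601562), 2.969735622406006)
scene 455
  side -1 -1 76 x pct [-0.0662 -0.0625 -0.0596] y pct [-0.0669 -0.0416 -0.0171]
  side 1 -1 79 x pct [0.0593 0.0629 0.0642] y pct [-0.0675 -0.0431 -0.0139]
  side 1 1 54 x pct [0.0518 0.056  0.0571] y pct [0.0125 0.0441 0.0658]
  tops y [-0.058  -0.0273  0.0574]
  green 1234 ((494.59814453125, -240.1422576904297), (186.43276977539062, 148.00843811035156), 3.5254814624786377)
```

```bash
cat > tgt.py <<'E'
from held import *
import sys
SX,SY=.492,-.2407
def run(zc,lo=(426,231.5),hi=(84.5,231.5)):
    w=cam("wrist");C,a,mk=held(w,lo,hi,(220,245,290,275))
    s=env.get_state();q=s["orientation"];A=R.from_quat(np.r_[q[1:],q[0]]).as_matrix();T=s["tcp_pos"]
    ad=-np.array([np.cos(SYAW),np.sin(SYAW),0]);W=np.c_[a,np.cross(mk,a),mk];Wd=np.c_[ad,np.cross([0,0,1.],ad),[0,0,1.]]
    M=Wd@W.T@A;p=np.array([SX,SY,zc])-Wd@W.T@(C-T);rel(p,M);print("F",s["wrist_force"].round(1),"down 10mm:",(A.T@[0,0,-10]).round(2))
E
python3 -c "
from tgt import *
run(.200);run(.135)"
```

```text
C tool mm [-0.4  0.5 25.5] rz -0.0 res [ 0. -0. -0. -0.]
C world [ 0.4987 -0.2365  0.2026] a [-0.998 -0.062  0.001] mark-from-h 0.25 1198 mark along a mm -0.0096 0.0102 mark dir [-0.001  0.03   1.   ]
xyz [-5.0, -7.0, 1.8] turn [-0.001, 0.03, 0.002] deg 1.7 target [ 0.4918 -0.2466  0.2248]
F [-0.6 -0.4 -6.9] down 10mm: [-2.18  0.01  9.76]
C tool mm [-0.3  0.5 25.5] rz -0.0 res [ 0. -0. -0. -0.]
C world [ 0.4987 -0.2367  0.2028] a [-0.998 -0.062  0.001] mark-from-h 0.25 1198 mark along a mm -0.0096 0.0102 mark dir [-0.001  0.03   1.   ]
xyz [-19.0, -6.9, 65.4] turn [-0.001, 0.03, 0.002] deg 1.7 target [ 0.4918 -0.2467  0.1597]
F [-0.   0.2 -6.6] down 10mm: [-2.17  0.01  9.76]
```

Emit:
{"fn": "apply_moves", "kwargs": {
  "rows": [
    {"xyz": [-3,-2,4],"turn": [0,0.008,0],"grip": 0},
    {"xyz": [-7,-4,14],"turn": [0,0.016,0],"grip": 0},
    {"xyz": [-10,-6,26],"turn": [0,0.024,0],"grip": 0},
    {"xyz": [-13,-7,38],"turn": [0,0.03,0.002],"grip": 0},
    {"xyz": [-16,-7,50],"turn": [0,0.03,0.002],"grip": 0},
    {"xyz": [-17.5,-7,57],"turn": [0,0.03,0.002],"grip": 0},
    {"xyz": [-18,-7,60],"turn": [0,0.03,0.002],"grip": 0},
    {"xyz": [-18,-7,60],"turn": [0,0.03,0.002],"grip": 0},
    {"xyz": [-18,-7,60],"turn": [0,0.03,0.002],"grip": 0},
    {"xyz": [-18,-7,60],"turn": [0,0.03,0.002],"grip": 0}
  ]
}}

```text
clock: 7.95
tcp_pos: [0.4918, -0.2482, 0.1654]
orientation: [-0.091, 0.681, 0.722, 0.085]
wrist_force: [-0.6, -0.2, -8.3]
finger_gap: 0.0185
grip_force: 99.1
```

Run:
```python
from tgt import *
cam("wrist");run(.119)
c=cam("wrist");g=uvm(c["z_map"]>0);P=pts(c,g);H=cv2.cvtColor(c["color"],cv2.COLOR_BGR2HSV)[g[:,1],g[:,0]].astype(int)
u=np.array([np.cos(SYAW),np.sin(SYAW)]);v=np.array([-u[1],u[0]]);d=P[:,:2]-[SX,SY];X,Y=d@u,d@v
b=(H[:,1]<60)&(H[:,2]>90)
for sg in(-1,1):
    for sy in(-1,1):
        m=b&(X*sg>.045)&(X*sg<.075)&(Y*sy>.013)&(P[:,2]>.09)&(P[:,2]<.128)
        if m.sum()>20: print(sg,sy,m.sum(),np.percentile(X[m],[5,50,95]).round(4),"y",np.percentile(Y[m],[1,99]).round(4),"slope",np.polyfit(Y[m],X[m],1)[0].round(3))
cv2.imwrite("pics/f.png",np.hstack([cv2.resize(c["color"],(400,300)),cv2.resize(cam("scene")["color"][190:310,140:260],(300,300))]))
```

```text
C tool mm [-0.6  0.5 25.4] rz 0.0 res [ 0. -0. -0. -0.]
C world [ 0.4921 -0.2425  0.1408] a [-0.998 -0.058  0.001] mark-from-h 0.25 1199 mark along a mm -0.0096 0.0103 mark dir [0.    0.001 1.   ]
xyz [-3.6, 0.0, 21.6] turn [-0.0, 0.001, -0.002] deg 0.1 target [ 0.4918 -0.2464  0.1437]
F [-0.3 -0.6 -7.6] down 10mm: [-2.46  0.01  9.69]
-1 -1 361 [-0.0728 -0.0617 -0.0593] y [-0.0371 -0.0136] slope 0.084
-1 1 812 [-0.0571 -0.0546 -0.0524] y [0.0133 0.0701] slope 0.002
1 -1 700 [0.0603 0.0608 0.0652] y [-0.0473 -0.014 ] slope 0.001
1 1 1410 [0.0531 0.0536 0.0576] y [0.0136 0.0696] slope 0.0
```

View pics/f.png

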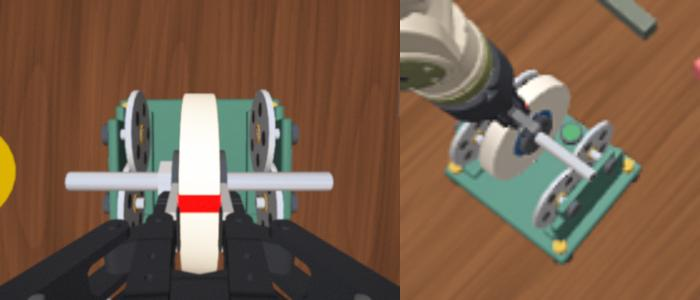

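The left pane (wrist view) shows the arbor level across both pairs, the wheel midway between the discs at (140,130) and (262,130), and the mark at (199,203). The right pane (scene view) shows the arbor above the notches. One more fit for the notch's y.

Run:
```python
from tgt import *
for n in ("wrist","scene","top"):
    c=cam(n);g=uvm(c["z_map"]>0);P=pts(c,g);H=cv2.cvtColor(c["color"],cv2.COLOR_BGR2HSV)[g[:,1],g[:,0]].astype(int)
    u=np.array([np.cos(SYAW),np.sin(SYAW)]);v=np.array([-u[1],u[0]]);d=P[:,:2]-[SX,SY];X,Y=d@u,d@v
    b=(H[:,1]<60)&(H[:,2]>60)&(P[:,2]<.131)&(P[:,2]>.05)
    for sg in(-1,1):
        for sy in(-1,1):
            m=b&(X*sg>.048)&(X*sg<.07)&(Y*sy>.012)
            y,z=Y[m],P[m][:,2]
            bins=np.arange(.02,.08,.003);Q=[]
            for t in bins:
                k=(Y[m]*sy>t)&(Y[m]*sy<t+.003)
                if k.sum()>4: j=np.argsort(z[k])[-2:];Q.append([y[k][j].mean(),z[k][j].mean()])
            if len(Q)<6: continue
            Q=np.array(Q);Q=Q[Q[:,1]>.088]
            r=lambda x:np.hypot(Q[:,0]-x[0],Q[:,1]-x[1])-.04
            o=least_squares(r,[.032*sy,.085],loss="soft_l1",f_scale=.001);print(n,sg,sy,len(Q),o.x.round(4),(abs(o.fun).mean()*1000).round(2))
```

```text
wrist -1 -1 10 [-0.0083  0.0889] 1.32
wrist -1 1 17 [0.032  0.0847] 0.22
wrist 1 -1 11 [-0.0088  0.0883] 1.73
wrist 1 1 18 [0.0323 0.0845] 0.17
scene -1 -1 16 [-0.0348  0.0831] 3.08
scene 1 -1 17 [-0.0314  0.0869] 1.54
scene 1 1 16 [0.0321 0.0875] 1.06
```

Emit:
{"fn": "apply_moves", "kwargs": {
  "rows": [
    {"xyz": [0.5,0,2],"turn": [0,0,0],"grip": 0},
    {"xyz": [0.5,0,5],"turn": [0,0,0],"grip": 0},
    {"xyz": [0,0,8],"turn": [0,0,0],"grip": 0},
    {"xyz": [-1,0,12],"turn": [0,0,0],"grip": 0},
    {"xyz": [-2,0,15],"turn": [0,0,0],"grip": 0},
    {"xyz": [-2.5,0,17],"turn": [0,0,0],"grip": 0},
    {"xyz": [-2.5,0,17],"turn": [0,0,0],"grip": 0},
    {"xyz": [-2.5,0,17],"turn": [0,0,0],"grip": 0},
    {"xyz": [-2.5,0,17],"turn": [0,0,0],"grip": 0},
    {"xyz": [-2.5,0,17],"turn": [0,0,0],"grip": 0}
  ]
}}

```text
clock: 9.13
tcp_pos: [0.4911, -0.2453, 0.1482]
orientation: [-0.092, 0.681, 0.722, 0.085]
wrist_force: [-3.3, 4.5, 1.4]
finger_gap: 0.0188
grip_force: 100.5
```

Run:
```python
from tgt import *
cam("wrist");cam("wrist");run(.119)
```

```text
C tool mm [-0.6  0.5 25.3] rz 0.0 res [ 0. -0. -0. -0.]
C world [ 0.4913 -0.2396  0.1235] a [-0.998 -0.058  0.002] mark-from-h 0.25 1199 mark along a mm -0.0096 0.0103 mark dir [ 0.002 -0.001  1.   ]
xyz [-2.2, 0.6, 4.1] turn [-0.001, -0.001, -0.002] deg 0.1 target [ 0.4918 -0.2464  0.1437]
F [-2.5  4.9  1.9] down 10mm: [-2.48  0.02  9.69]
```

```bash
sed -i 's/return np.r_\[proj(w,C+.095\*ay)\[0\]-hi,proj(w,C-.095\*ay)\[0\]-lo\]/n=np.linalg.inv(w["view"])[:3,3]-C;n-=ay*(n@ay);n*=.007\/np.linalg.norm(n);return np.r_[proj(w,C+n+.095*ay)[0]-hi,proj(w,C+n-.095*ay)[0]-lo]/' held.py
python3 - <<'E'
from tgt import *
run(.119);s=env.get_state();print(s["ft_torque"],s["tcp_pos"])
w=cam("wrist");i=uvm(np.ones((384,512)));P=pts(w,i);u=np.array([np.cos(SYAW),np.sin(SYAW)]);v=np.array([-u[1],u[0]])
T=np.linalg.inv(w["view"])[:3,3];print("cam",T)
for lo,hi in((95,140),(365,415)):
    m=(w["z_map"].ravel()>0) 
    k=(i[:,0]>lo)&(i[:,0]<hi)&(abs(i[:,1]-231)<11);Q=pts(w,i[k]);Q=Q[Q[:,2]>.1];Y=(Q[:,:2]-[SX,SY])@v
    r=lambda x:np.hypot(Y-x[0],Q[:,2]-x[1])-.007
    o=least_squares(r,[0,.119],loss="soft_l1",f_scale=.001);print("arbor axis y,z",o.x.round(4),abs(o.fun).mean(),len(Q))
h=w["color"];
col=h[231,:].astype(int).sum(1);print(col[78:92],col[418:432]);print(h[215:250,110].astype(int).sum(1))
E
```

```text
C tool mm [-3.3  0.5 31.8] rz 0.0 res [-0.  0.  0.  0.]
C world [ 0.4914 -0.2407  0.1166] a [-0.998 -0.058  0.002] mark-from-h 0.24 1199 mark along a mm -0.0101 0.0109 mark dir [ 0.002 -0.011  1.   ]
xyz [0.9, 0.6, -2.3] turn [-0.001, -0.011, -0.002] deg 0.6 target [ 0.4917 -0.245   0.1507]
F [-3.   5.   2.1] down 10mm: [-2.48  0.02  9.69]
[0.85840242 0.31673221 0.38282641] [ 0.49116671 -0.24534324  0.1482457 ]
cam [ 0.48963992 -0.21059198  0.30298498]
arbor axis y,z [0.0003 0.1177] 0.0004504899537355667 919
arbor axis y,z [0.0004 0.1175] 0.00044337859851912643 1022
[230 241 229 238 307 444 578 651 662 662 659 661 658 660] [658 657 659 658 662 655 661 621 514 361 270 249 237 238]
[253 262 258 275 366 477 567 617 635 649 644 651 656 660 663 670 664 657
 660 659 637 627 600 581 560 523 480 431 380 314 270 264 257 251 256]
```

The arbor axis now measures 117.6 mm high, level on both sides and 0.3 mm from the notch line, and the discs carry its weight. I'll ease the side force, soften the grip and open a little.

Emit:
{"fn": "apply_moves", "kwargs": {
  "rows": [
    {"xyz": [0.3,0,-0.2],"turn": [0,0,0],"grip": 0},
    {"xyz": [0.6,0,-0.3],"turn": [0,0,0],"grip": 0},
    {"xyz": [0.6,0,-0.3],"turn": [0,0,0],"grip": 0},
    {"xyz": [0.6,0,-0.3],"turn": [0,0,0],"grip": 0},
    {"xyz": [0.6,0,-0.3],"turn": [0,0,0],"grip": 0}
  ],
  "force": 40
}}

```text
clock: 9.8
tcp_pos: [0.4912, -0.2453, 0.1483]
orientation: [-0.091, 0.681, 0.722, 0.085]
wrist_force: [-2.4, 5.1, 0.4]
finger_gap: 0.0184
grip_force: 100.4
```

Run:
```python
from tgt import *
run(.119);s=env.get_state();print(s["grip_force"],s["finger_gap"])
```

```text
C tool mm [-3.4  0.5 31.8] rz 0.0 res [-0.  0. -0.  0.]
C world [ 0.4914 -0.2407  0.1167] a [-0.998 -0.058  0.002] mark-from-h 0.24 1198 mark along a mm -0.0101 0.0109 mark dir [ 0.002 -0.01   1.   ]
xyz [0.8, 0.6, -2.2] turn [-0.001, -0.01, -0.002] deg 0.6 target [ 0.4917 -0.245   0.1507]
F [-2.9  4.6  0.9] down 10mm: [-2.48  0.02  9.69]
100.38519501686096 0.018682996290933833
```

Emit:
{"fn": "apply_moves", "kwargs": {
  "rows": [
    {"xyz": [0.4,0,-0.2],"turn": [0,-0.003,0],"grip": 0},
    {"xyz": [0.8,0,-0.4],"turn": [0,-0.007,0],"grip": 0},
    {"xyz": [1.2,0,-0.5],"turn": [0,-0.01,0],"grip": 0},
    {"xyz": [1.2,0,-0.5],"turn": [0,-0.01,0],"grip": 0},
    {"xyz": [1.2,0,-0.5],"turn": [0,-0.01,0],"grip": 0}
  ]
}}

```text
clock: 10.27
tcp_pos: [0.4912, -0.2447, 0.1486]
orientation: [-0.087, 0.681, 0.722, 0.081]
wrist_force: [-2.3, 2.1, -3.9]
finger_gap: 0.0187
grip_force: 99.7
```

Run:
```python
from tgt import *
run(.119)
```

```text
C tool mm [-3.4  0.5 31.8] rz 0.0 res [ 0. -0.  0. -0.]
C world [ 0.4914 -0.2405  0.1169] a [-0.998 -0.058  0.002] mark-from-h 0.24 1199 mark along a mm -0.0101 0.0109 mark dir [0.002 0.001 1.   ]
xyz [0.2, 0.5, -2.1] turn [-0.002, 0.001, -0.002] deg 0.2 target [ 0.4917 -0.245   0.1507]
F [-1.9  2.  -4.8] down 10mm: [-2.37  0.02  9.72]
```

Emit:
{"fn": "apply_moves", "kwargs": {
  "rows": [
    {"xyz": [0.1,0.3,0.2],"turn": [0,0,0],"grip": 0},
    {"xyz": [0.1,0.3,0.2],"turn": [0,0,0],"grip": 0.1},
    {"xyz": [0.1,0.3,0.2],"turn": [0,0,0],"grip": 0.18},
    {"xyz": [0.1,0.3,0.2],"turn": [0,0,0],"grip": 0.22},
    {"xyz": [0.1,0.3,0.2],"turn": [0,0,0],"grip": 0.25},
    {"xyz": [0.1,0.3,0.2],"turn": [0,0,0],"grip": 0.28},
    {"xyz": [0.1,0.3,0.2],"turn": [0,0,0],"grip": 0.32},
    {"xyz": [0.1,0.3,0.2],"turn": [0,0,0],"grip": 0.36},
    {"xyz": [0.1,0.3,0.2],"turn": [0,0,0],"grip": 0.4},
    {"xyz": [0.1,0.3,0.2],"turn": [0,0,0],"grip": 0.42}
  ],
  "force": 30
}}

```text
clock: 11.15
tcp_pos: [0.4918, -0.2447, 0.1491]
orientation: [-0.087, 0.681, 0.722, 0.081]
wrist_force: [-0.5, 0.2, 0.2]
finger_gap: 0.0359
grip_force: 0.0
```

Run:
```python
from tgt import *
w=cam("wrist");s=env.get_state();print(s["wrist_force"].round(1),s["finger_gap"],s["grip_force"])
cv2.imwrite("pics/g.png",np.hstack([w["color"][::1],np.zeros((384,1,3),np.uint8)]))
run(.119)
```

```text
[ 0.1  0.4 -0.6] 0.03579541129381573 0.0
C tool mm [-3.4  0.6 31.7] rz 0.0 res [ 0.  0.  0. -0.]
C world [ 0.492  -0.2403  0.1173] a [-0.998 -0.058  0.001] mark-from-h 0.24 1260 mark along a mm -0.0101 0.0113 mark dir [0.001 0.001 1.   ]
xyz [0.0, -0.0, -1.7] turn [-0.001, 0.001, -0.002] deg 0.2 target [ 0.4916 -0.245   0.1506]
F [ 0.1 -0.2 -0.4] down 10mm: [-2.37  0.01  9.72]
```

View pics/g.png

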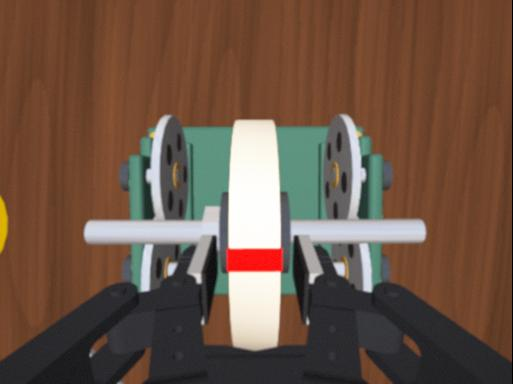

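The wrist view shows the fingers clear of the wheel on both sides, at (210,270) and (305,270). The arbor lies in both notches and the mark is at (255,260). I'll retreat straight back along the tool.

Emit:
{"fn": "apply_moves", "kwargs": {
  "rows": [
    {"xyz": [0,0,-3],"turn": [0,0,0],"grip": 0.42},
    {"xyz": [0,0,-8],"turn": [0,0,0],"grip": 0.42},
    {"xyz": [0,0,-15],"turn": [0,0,0],"grip": 0.42},
    {"xyz": [0,0,-25],"turn": [0,0,0],"grip": 0.42},
    {"xyz": [0,0,-40],"turn": [0,0,0],"grip": 0.42},
    {"xyz": [0,0,-60],"turn": [0,0,0],"grip": 0.42},
    {"xyz": [0,0,-80],"turn": [0,0,0],"grip": 0.42},
    {"xyz": [0,0,-100],"turn": [0,0,0],"grip": 0.42},
    {"xyz": [0,0,-115],"turn": [0,0,0],"grip": 0.42},
    {"xyz": [0,0,-120],"turn": [0,0,0],"grip": 0.42},
    {"xyz": [0,0,-120],"turn": [0,0,0],"grip": 0.42},
    {"xyz": [0,0,-120],"turn": [0,0,0],"grip": 0.42}
  ]
}}

```text
clock: 12.25
tcp_pos: [0.4934, -0.273, 0.2653]
orientation: [-0.087, 0.681, 0.722, 0.081]
wrist_force: [0.8, -0.2, -0.2]
finger_gap: 0.0359
grip_force: 0.0
```

Run:
```python
from tgt import *
w=cam("wrist");sc=cam("scene")
cv2.imwrite("pics/z.png",np.hstack([cv2.resize(w["color"],(400,300)),cv2.resize(sc["color"][190:310,140:260],(400,400))[50:350]]))
# mark direction about the arbor at known seat
C=np.array([SX,SY,.119]);a=-np.array([np.cos(SYAW),np.sin(SYAW),0]);z=np.array([0,0,1.]);sd=np.cross(a,z)
h=cv2.cvtColor(w["color"],cv2.COLOR_BGR2HSV).astype(int);m=(((h[...,0]<8)|(h[...,0]>172))&(h[...,1]>150)).astype(np.uint8)
n,l,st,ce=cv2.connectedComponentsWithStats(m);p=proj(w,C+z*.0625)[0];k=min(range(1,n),key=lambda j:np.linalg.norm(ce[j]-p)-st[j,4]*.001);g=uvm(l==k)
o,d=ray(w,g);e=o-C;Q=np.c_[d@z,d@sd];B=np.array([e@z,e@sd]);q=(Q**2).sum(1);b=Q@B;t=(-b-np.sqrt(np.maximum(b*b-q*(B@B-.0625**2),0)))/q;X=e+d*t[:,None]
print(p,ce[k],len(g),"mark angle",np.median(np.arctan2(X@sd,X@z)),"along",(X@a).min(),(X@a).max(),env.get_state()["clock"])
```

```text
[255.16605743 181.2148357 ] [254.54817276 180.48172757] 301 mark angle 0.013776320696099773 along -0.010039307467826934 0.011014018200014639 12.35
```

View pics/z.png

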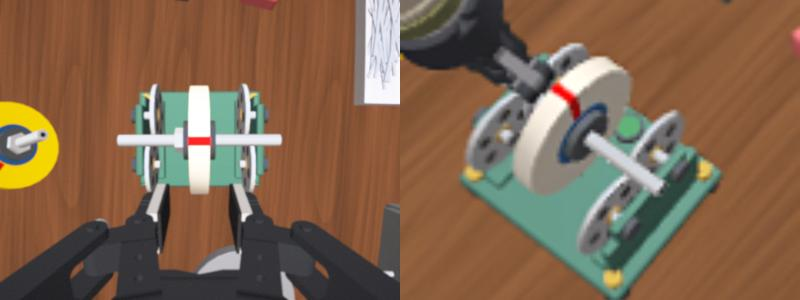

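The wheel rests by itself in both notches, centred, with the mark at (200,141) pointing up to within 0.014 rad. The gripper is clear.

```bash
python3 -c "
from workcell import ticket
print(ticket.hand_in())"
```

```text
the job is handed in; nothing more can be done
None
```

The white wheel rests by itself on the balancing stand, arbor level in both notches, centred to about 1 mm, and red mark straight up to within about 0.014 rad; the gripper is clear, nothing else was handled, and I handed the job in after about 12.4 s of robot time.

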